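# Shut and latch the cooled vial drawer

### The job

Push the vial drawer of the cooled sample chamber in until it meets its rubber seal, then swing the latch's wire loop over so that it hooks behind the keeper on the drawer front while the red lever is still up. Then swing the lever over and press it down past centre until it lies flat and stays there, with the drawer drawn tight, and let go. Leave the other things on the bench and on the chamber where they are.

Things in the scene. Friction and masses are not known exactly. Their poses are not given: they have to be found in the camera images.
- dock: White sample chamber fixed to the bench, 150 (its x) x 210 (y) x 100 mm tall; origin at bench height, body from y = -110 to +100 mm. Its own +y is the way the drawer opens; flat top deck at z = 100 mm. Place and yaw vary. The draw latch sits on the deck and works in the plane x = 0. A small jar stands on the rear of the deck.
- drawer_front (a point): Middle of the outer face of the drawer's grey front (150 mm wide along dock x, 42 mm thick, from 4 to 100 mm high, top level with the deck), 52 mm above the bench. Push it here along dock -y. Orange tray with blue-capped vials behind it.
- drawer (a joint): Drawer opening, m; starts 0.035 to 0.075. The springy seal (4 N/mm) is met at about 0.006 and pushes the drawer back to there if pressed further and let go; 0 is metal to metal. Sliding friction about 1.5 N, damped. With the latch done up it reads about 0.002.
- keeper (a point): Point on the outer (+y) face of the keeper's post, 4.5 mm above the drawer front's top; axes as the dock's. The keeper is a dark steel hook 20 mm wide (x) at the top inner edge of the drawer front; its lip overhangs this face by 5 mm, its underside 6 mm and top 10 mm above this point. Drawer top runs on 36 mm outward. The bar must come down outside the lip and lie under it.
- lever_pivot (a point): Axis of the lever, along dock x, 16 mm above the deck and 36 mm in from the dock's front edge; fixed to the dock.
- lever (a joint): Lever angle, rad: 0 closed, flat, pointing to dock -y; pi/2 upright; starts 1.85 to 2.15, leaning to the drawer (stop at 2.2). Friction holds it where left while the latch is slack. With the loop hooked it tightens as it comes over, hardest at about 0.4 (dead centre, a few N at the tip), springs back some way if let go well before that and holds itself at 0 after.
- lever_tip (a point): End of the lever's red grip, 62 mm from the pivot, in the middle of its 22 mm width; the lever is a plate about 6 mm thick whose underside, when closed, is level with the pivot axis; this point lies in mid-thickness. Push it from the drawer side, over the top, and then press it down.
- loop_bar (a point): Middle of the wire loop's bar, a steel bar 8 mm thick and 42 mm long along dock x. Two 5 mm side wires, 36 mm apart, join it to the loop pin 68 mm away; the lever fits between them, and the bar swings clear over the lever's tip. With the drawer at its seal and the lever left where it starts, the bar comes down outside the keeper's lip.
- loop_pin (a point): Pin by which the loop hangs on the lever, 20 mm from the lever's axis and moving with the lever.
- loop (a joint): Angle of the loop about its pin relative to the lever, rad: its slope above level towards dock +y is this value minus the lever's. Starts thrown back: upright or up to 40 degrees past upright to dock -y. Slight hinge friction: it stands if near upright and falls of itself to the drawer side once more than about 25 degrees over that way.
- tube_rack: Bystander, not to be disturbed: orange rack of blue-capped tubes, 78 x 102 mm, 98 mm tall, standing beyond the chamber (its +x side); origin under its middle.
- tube_rack2: Bystander, not to be disturbed: second orange rack, 78 x 126 mm, 98 mm tall, to the right of the bench; origin under its middle.
- vial_jar: Bystander, not to be disturbed: small blue-capped jar, 38 mm across and 40 mm tall, standing on the rear of the chamber's deck; origin under its middle.
- beaker: Bystander, not to be disturbed: clear beaker, 68 mm across, 85 mm tall, behind the chamber's closed end (its -y side); origin under its middle.
- solvent: Bystander, not to be disturbed: amber bottle, 76 mm across, 170 mm tall; origin under its middle.
- tip_box: Bystander, not to be disturbed: blue pipette-tip box with a white lid, 120 x 85 x 60 mm; origin under its middle.
- driver: Bystander, not to be disturbed: screwdriver lying on the bench; origin under its middle.

How it is judged:
By the outcome, as a careful person would: the job done as asked, in the order asked, and still so for the second after the job is handed in, with the robot touching nothing.
It also fails if it takes over 54 s, if anything falls off the work surface, if the arm or the gripper's body presses on something with over 40 N, if the wrist force passes 120 N, or if a joint passes its speed limit or range.

### The arm

A 6-joint arm with a two-finger parallel gripper is mounted at the origin on the work surface. World frame = base frame: x ahead of the robot, y to its left, z up, the work surface at z = 0. Lengths are in m, angles in rad, forces in N, time in s.
With the tool pointing down it reaches from about 0.275 to 0.875 m from the base axis. Payload 12.5 kg.
Tool frame: the origin (TCP) lies at the very end of the fingers, on their centre line; the grasp point (between the pads) lies 19 mm behind it; z points along the fingers, y is the line along which they close (so a half turn about z gives the same grasp; the last joint's range is limited). The gripper opens to 85 mm and grips with 20 to 120 N. Pads are 22 mm wide; open, the fingers measure 114 mm over their backs; the gripper's body (76 mm by 85 mm) begins 54 mm behind the grasp point. The pads swing forward as they close: fully open they stand 13 mm farther back than shut.
Start: joints at [-1.38, 0.351, 1.652, -0, 1.139, -0.085], TCP at [0.15, -0.529, 0.194] pointing down, gripper open.
Joint ranges: [-2.75, 2.75], [-0.79, 2.1], [0.01, 2.65], [-1.57, 4.71], [0.07, 3.14], [-2.87, 2.87]. Speed limits (rad/s): [2.22, 2.22, 2.79, 3.14, 3.14, 3.14].

### API

Orientations are given as a 3x3 rotation matrix whose columns are the frame's x, y, z axes.
In Python, from bench import manip gives the robot as it stands. Calls block until the motion is done:
- manip.move_ptp(position, orientation): joint-space move of the TCP to a pose.
- manip.move_l(position, attitude=None, max_speed=0.15): straight line of the TCP; attitude=None keeps the orientation; max_speed is the mean speed in m/s.
- manip.move_j(angles): joint-space move.
- manip.set_gripper(opening, effort=None): opening from 0.0 (shut) to 1.0 (fully open); effort is the grip in N (None keeps the last); returns when the fingers have stopped.
- manip.dwell(seconds).
- manip.inverse_kinematics(position, orientation): joint angles nearest the present ones, or None.
- manip.grab_frame(name): name is "scene" or "top" or "wrist"; returns (picture, depth): 480x640x3 uint8, red, green, blue; 480x640 float32, m along the optical axis (not along the pixel's ray), 0 where there is no reading.
- manip.get_calibration(name): a dict with "camera_matrix" (3x3 intrinsics, pixels), "R" (3x3) and "t" (3): a world point X has camera coordinates R X + t. Camera axes: x right, y down, z forward; pixel columns grow to the right and rows downward; lengths in m; the calibration is good to about 2 mm. A picture is of the moment at which its call begins: read the wrist's pose just before it. get_calibration takes no time and is no camera call; for the wrist camera it gives the pose at the moment of the call.
A pose or a line that the arm cannot do raises manip.Unreachable and nothing moves.
- manip.sign_off(): hands the job in; it is judged then, once.
Trained networks look in the newest picture that a camera, given by its name, has taken for a name from the list of things; names that differ only in an ending like _2 or _b are one class to them, and where a whole thing is asked for, a point or a joint stands for the part that bears it (a point fixed in the world has none). Each returns a list of dicts, best first, with "confidence" (0 to 1); they miss things now and then, are a little off and sometimes report something else, mostly with a low value. They report only what shows in the picture. A call takes as long as a camera call.
- manip.look_for(camera, name): "at" ([x, y, z] in m, in world coordinates, good to about 4 mm: the middle of the surface that is visible of it).
Readings, each from a call of its own:
- manip.current_time(): time.
- manip.current_qpos(): joint angles.
- manip.current_joint_vel(): joint speeds.
- manip.current_joint_torque(): joint torques, N m.
- manip.current_ee_pos(): TCP position.
- manip.current_tcp_rot(): TCP orientation.
- manip.current_force(): force on the tool from outside, world axes, zero at the start.
- manip.current_ft_torque(): the same for the moment, N m.
- manip.current_grip_width(): opening from 0.0 (shut) to 1.0 (fully open).
- manip.current_grip_force(): force on a finger pad.
Only numpy, scipy, OpenCV 4.12 (cv2) and the standard library are available. Lean on these libraries where they do the work, as an engineer would, in place of code of your own. Each camera call takes 0.05 s, during which the arm holds its last target. There are 200 camera calls.

## Working session

There is one attempt and no reset: what is moved stays moved. The work goes in short steps, each a Python script; the robot and the scene stay as the last script left them, time stands still between calls to the robot, and variables do not carry over. Pictures are saved under pics/ and viewed, at most 10 in all, crops included, and the job is handed in when it is done.

```bash
mkdir -p pics; python3 - <<'E'
from bench import manip
import cv2
for c in ("scene","top"):
    p,d=manip.grab_frame(c); cv2.imwrite(f"pics/{c}0.png",p[:,:,::-1])
    for n in ["dock","drawer_front","keeper","lever_pivot","lever_tip","loop_bar","loop_pin","vial_jar","beaker","solvent","tube_rack","tip_box","driver"]:
        r=manip.look_for(c,n)[:2]; print(c,n,[( [round(float(v),3) for v in q["at"]],round(q["confidence"],2)) for q in r])
    k=manip.get_calibration(c); print(k)
print(manip.current_time())
E
```

```text
scene dock [([0.479, -0.072, 0.099], 0.68)]
scene drawer_front [([0.428, 0.076, 0.085], 0.91)]
scene keeper [([0.427, 0.073, 0.086], 0.73)]
scene lever_pivot [([0.48, -0.077, 0.1], 0.83)]
scene lever_tip [([0.458, -0.027, 0.161], 0.65)]
scene loop_bar [([0.65, -0.49, 0.07], 0.37)]
scene loop_pin [([0.466, -0.048, 0.199], 0.66), ([0.431, 0.075, 0.085], 0.54)]
scene vial_jar [([0.531, -0.163, 0.141], 0.54)]
scene beaker [([0.575, -0.251, 0.048], 0.82), ([0.468, -0.048, 0.198], 0.49)]
scene solvent [([0.437, -0.475, 0.112], 0.95)]
scene tube_rack [([0.657, -0.075, 0.071], 0.79), ([0.648, -0.492, 0.069], 0.78)]
scene tip_box [([0.6, 0.448, 0.06], 0.96)]
scene driver [([0.404, 0.378, 0.023], 0.77)]
{'camera_matrix': array([[451.17514835,   0.        , 312.30698624],
       [  0.        , 451.17514835, 234.55154733],
       [  0.        ,   0.        ,   1.        ]]), 'R': array([[ 0.80386379,  0.59476671, -0.00745435],
       [ 0.4971884 , -0.6787544 , -0.54045922],
       [-0.32650682,  0.43074938, -0.84133719]]), 't': array([-0.45307116, -0.21841693,  1.35811246])}
top dock [([0.459, -
[... 371 characters left out ...]
, ([0.644, -0.054, 0.057], 0.7)]
top beaker [([0.59, -0.256, 0.033], 0.75)]
top solvent [([0.413, -0.454, 0.117], 0.98)]
top tube_rack [([0.645, -0.053, 0.053], 0.93), ([0.632, -0.478, 0.073], 0.76)]
top tip_box [([0.589, 0.462, 0.059], 0.57)]
top driver [([0.399, 0.383, 0.028], 0.95)]
{'camera_matrix': array([[624.23278593,   0.        , 318.8682607 ],
       [  0.        , 624.23278593, 237.37949712],
       [  0.        ,   0.        ,   1.        ]]), 'R': array([[-1.54815201e-02, -9.99878571e-01, -1.77903607e-03],
       [-9.87972319e-01,  1.55708996e-02, -1.53844869e-01],
       [ 1.53853889e-01, -6.24114027e-04, -9.88093412e-01]]), 't': array([0.01281458, 0.57485409, 1.75476428])}
1.4
```

View pics/scene0.png

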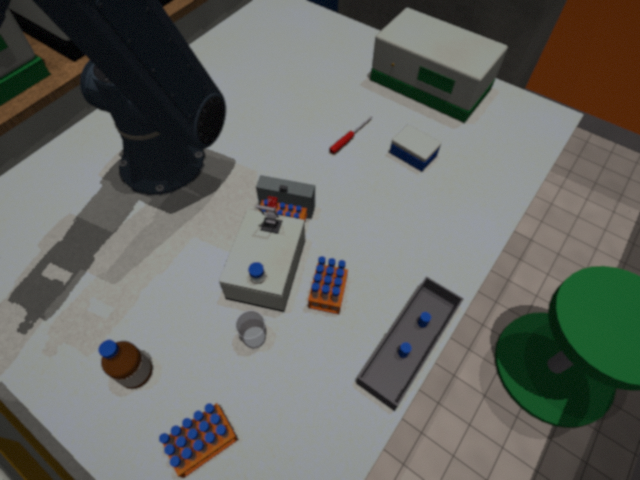

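```bash
cat > h.py <<'E'
from bench import manip
import numpy as np, cv2
def cloud(c):
    p,d=manip.grab_frame(c); k=manip.get_calibration(c); K=k["camera_matrix"]
    v,u=np.mgrid[:480,:640]
    X=np.stack([(u-K[0,2])/K[0,0]*d,(v-K[1,2])/K[1,1]*d,d],-1)
    W=(X-k["t"])@k["R"]; W[d==0]=np.nan
    return p,W
E
python3 - <<'E'
from h import *
for c in ("scene","top"):
    p,W=cloud(c); np.savez(f"{c}.npz",p=p,W=W)
    x,y,z=W[...,0],W[...,1],W[...,2]
    m=(abs(z-.1)<.006)&(x>.3)&(x<.62)&(y>-.26)&(y<.2)
    cs,l,st,_=cv2.connectedComponentsWithStats(m.astype(np.uint8))
    for i in np.argsort(-st[1:,4])[:3]+1:
        P=W[l==i][:,:2]; r=cv2.minAreaRect((P*1000).astype(np.float32)); print(c,st[i],r,np.median(W[l==i][:,2]),cv2.boxPoints(r).round().tolist())
    m2=(z>.108)&(x>.36)&(x<.56)&(y>-.13)&(y<.15)
    Q=np.c_[W[m2],p[m2]]; print(len(Q),Q[np.argsort(-Q[:,2])][::max(1,len(Q)//25)].round(3).tolist())
E
```

```text
scene [ 219  209   86   87 4364] ((487.8757019042969, -94.69666290283203), (151.79946899414062, 211.064208984375), 22.799951553344727) 0.10022571550273443 [[377.0, -27.0], [459.0, -221.0], [599.0, -163.0], [517.0, 32.0]]
scene [256 175  59  24 752] ((411.4271240234375, 87.49796295166016), (150.2260284423828, 47.755104064941406), 23.231895446777344) 0.10007418015254002 [[333.0, 80.0], [352.0, 36.0], [490.0, 95.0], [471.0, 139.0]]
scene [318 256   7   7  33] ((613.524169921875, -33.17039489746094), (11.313508033752441, 16.929479598999023), 10.618535041809082) 0.09771661731880604 [[606.0, -26.0], [610.0, -43.0], [621.0, -40.0], [618.0, -24.0]]
384 [[0.484, -0.042, 0.204, 116.0, 99.0, 102.0], [0.46, -0.055, 0.202, 106.0, 100.0, 103.0], [0.474, -0.047, 0.201, 115.0, 108.0, 112.0], [0.473, -0.043, 0.2, 116.0, 96.0, 99.0], [0.483, -0.044, 0.198, 91.0, 87.0, 90.0], [0.441, -0.008, 0.175, 84.0, 26.0, 25.0], [0.445, -0.002, 0.172, 100.0, 22.0, 22.0], [0.459, 0.003, 0.169, 62.0, 24.0, 24.0], [0.481, -0.032, 0.167, 65.0, 61.0, 65.0], [0.46, -0.002, 0.164, 87.0, 27.0, 21.0], [0.461, -0.004, 0.16,
[... 1694 characters left out ...]
 0.162, 50.0, 48.0, 47.0], [0.459, -0.008, 0.152, 85.0, 34.0, 34.0], [0.451, -0.016, 0.149, 85.0, 65.0, 64.0], [0.465, -0.019, 0.144, 98.0, 93.0, 94.0], [0.473, -0.019, 0.141, 73.0, 71.0, 72.0], [0.46, -0.014, 0.139, 80.0, 67.0, 67.0], [0.463, -0.017, 0.134, 87.0, 82.0, 83.0], [0.469, -0.022, 0.123, 92.0, 89.0, 91.0], [0.45, -0.033, 0.119, 84.0, 80.0, 80.0], [0.42, 0.077, 0.116, 60.0, 58.0, 57.0], [0.422, 0.074, 0.113, 74.0, 63.0, 58.0], [0.468, -0.028, 0.111, 85.0, 82.0, 83.0], [0.487, -0.059, 0.11, 156.0, 160.0, 165.0], [0.412, 0.072, 0.11, 63.0, 57.0, 55.0], [0.437, -0.096, 0.109, 157.0, 159.0, 165.0], [0.453, -0.11, 0.109, 155.0, 159.0, 165.0], [0.488, 0.019, 0.108, 138.0, 141.0, 144.0]]
```

```bash
cat >> h.py <<'E'
a=np.radians(22.85); ex=np.array([np.cos(a),np.sin(a),0]); ey=np.array([-np.sin(a),np.cos(a),0]); ez=np.array([0,0,1.])
O=np.array([.485,-.088,0])
def P(x,y,z): return O+(x*ex+y*ey)/1000+ez*z/1000   # dock mm -> world
def D(w): w=np.asarray(w)-O; return np.array([w@ex,w@ey,w[2]])*1000
def Rt(t,s=1,across=True):
    """tool down, body leaning t deg towards dock +y; closing line along dock x (across) or y"""
    t=np.radians(t); z=-np.cos(t)*ez-np.sin(t)*ey
    Y=s*ex; X=np.cross(Y,z); R=np.c_[X,Y,z]
    return R if across else np.c_[Y,-X,z]
def F(): return np.array([manip.current_force()@v for v in (ex,ey,ez)])
E
python3 - <<'E'
from h import *
pts=[(0,270,280,20),(0,250,55,20),(0,155,55,20),(0,10,190,0),(0,110,190,0),(0,130,150,0),(0,14,118,0)]
for s in (1,-1):
  for ac in (True,False):
    for q in pts:
        r=manip.inverse_kinematics(P(*q[:3]),Rt(q[3],s,ac)); print(s,ac,q,None if r is None else np.round(r,2))
E
```

```text
1 True (0, 270, 280, 20) [ 0.54  0.05  1.86 -0.36  1.31  0.24]
1 True (0, 250, 55, 20) [ 0.49  0.38  2.1  -0.52  0.76  0.49]
1 True (0, 155, 55, 20) [ 0.26  0.37  2.12 -0.57  0.68  0.31]
1 True (0, 10, 190, 0) [-0.26  0.24  1.81 -0.    1.09 -0.66]
1 True (0, 110, 190, 0) [-0.08  0.16  1.92 -0.    1.07 -0.47]
1 True (0, 130, 150, 0) [-0.03  0.2   1.98 -0.    0.96 -0.43]
1 True (0, 14, 118, 0) [-0.25  0.33  1.89 -0.    0.92 -0.65]
1 False (0, 270, 280, 20) [ 0.54  0.05  1.86 -0.36  1.31  1.81]
1 False (0, 250, 55, 20) [ 0.49  0.38  2.1  -0.52  0.76  2.06]
1 False (0, 155, 55, 20) [ 0.26  0.37  2.12 -0.57  0.68  1.88]
1 False (0, 10, 190, 0) [-0.26  0.24  1.81 -0.    1.09  0.91]
1 False (0, 110, 190, 0) [-0.08  0.16  1.92 -0.    1.07  1.1 ]
1 False (0, 130, 150, 0) [-0.03  0.2   1.98 -0.    0.96  1.14]
1 False (0, 14, 118, 0) [-0.25  0.33  1.89 -0.    0.92  0.92]
-1 True (0, 270, 280, 20) None
-1 True (0, 250, 55, 20) [ 0.49  0.38  2.1  -0.52  0.76 -2.66]
-1 True (0, 155, 55, 20) [ 0.26  0.37  2.12 -0.57  0.68 -2.83]
-1 True (0, 10, 190, 0) [-0.26  0.24  1.81 -0.    1.09  2.48]
-1 True (0, 110, 190, 0) [-0.08  0.16  1.92 -0.    1.07  2.67]
-1 True (0, 130, 150, 0) [-0.03  0.2   1.98 -0.    0.96  2.71]
-1 True (0, 14, 118, 0) [-0.25  0.33  1.89 -0.    0.92  2.49]
-1 False (0, 270, 280, 20) [ 0.54  0.05  1.86 -0.36  1.31 -1.33]
-1 False (0, 250, 55, 20) [ 0.49  0.38  2.1  -0.52  0.76 -1.08]
-1 False (0, 155, 55, 20) [ 0.26  0.37  2.12 -0.57  0.68 -1.26]
-1 False (0, 10, 190, 0) [-0.26  0.24  1.81 -0.    1.09 -2.23]
-1 False (0, 110, 190, 0) [-0.08  0.16  1.92 -0.    1.07 -2.04]
-1 False (0, 130, 150, 0) [-0.03  0.2   1.98 -0.    0.96 -2.  ]
-1 False (0, 14, 118, 0) [-0.25  0.33  1.89 -0.    0.92 -2.22]
```

```bash
python3 - <<'E'
from h import *
R=Rt(20,1,False)
p=manip.current_ee_pos(); manip.move_l([p[0],p[1],.36],max_speed=.3)
manip.set_gripper(0.0)
manip.move_ptp(P(0,270,330),R); print(manip.current_time())
manip.move_l(P(0,262,58),max_speed=.3); print(manip.current_time(),F())
manip.move_l(P(0,235,58),max_speed=.1); print(F())
manip.move_l(P(0,168,58),max_speed=.05); print(manip.current_time(),F())
for y in np.arange(166,148,-2):
    manip.move_l(P(0,y,58),max_speed=.03); f=F(); print(y,f.round(1))
    if f[1]>6: break
print(manip.current_time(), D(manip.current_ee_pos()))
p,W=cloud("top"); 
x,y,z=W[...,0],W[...,1],W[...,2]
E
```

```text
5.6
6.6583 [0.34827255 0.23297549 0.57796436]
[-0.67010917 -0.07467078  0.5144223 ]
8.5667 [ 0.11402345 -0.44807316 -0.32901476]
166 [0.1 1.6 0.3]
164 [ 0.6 -0.2 -0.4]
162 [ 1.  -0.2  0.5]
160 [ 0.3 -0.4 -0.3]
158 [-0.6 -0.1 -0.7]
156 [-0.5 -0.3 -0.1]
154 [ 0.3  0.5 -0.5]
152 [-0.8 -1.  -0.3]
150 [ 0.2  0.  -0. ]
10.8167 [-1.69699658e-02  1.49878301e+02  5.80042921e+01]
```

```bash
python3 - <<'E'
from h import *
p,W=cloud("scene"); cv2.imwrite("pics/s1.png",cv2.resize(p[130:290,200:400],None,fx=3,fy=3)[:,:,::-1])
x,y,z=W[...,0],W[...,1],W[...,2]
q=(W-O); dx=q@ex*1000; dy=q@ey*1000
m=(abs(z-.1)<.004)&(dy>103)&(dy<240)&(abs(dx)<80); print(np.percentile(dy[m],[1,50,99]),m.sum())
E
```

```text
[114.20635769 137.01140737 159.3731235 ] 682
```

View pics/s1.png

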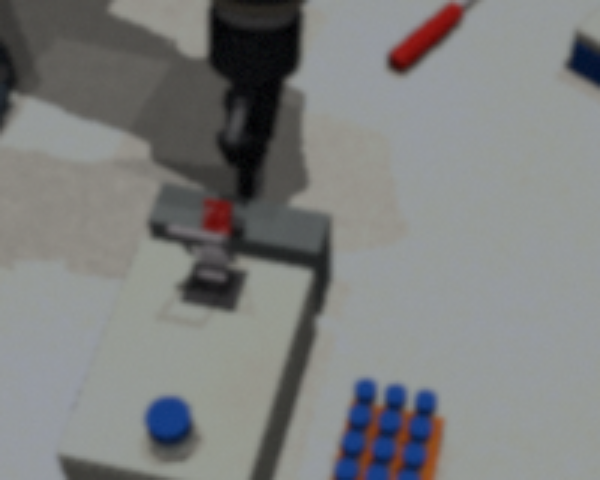

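```bash
python3 - <<'E'
from h import *
manip.move_l(P(0,145,58),max_speed=.04)
for y in np.arange(144,126,-1.5):
    manip.move_l(P(0,y,58),max_speed=.03); f=np.mean([F() for _ in range(4)],0); print(y,f.round(1))
    if f[1]>5: break
print(manip.current_time())
manip.move_l(P(0,165,58),max_speed=.1)
manip.move_l(P(0,185,260),max_speed=.3)
p,W=cloud("scene")
q=(W-O); dx=q@ex*1000; dy=q@ey*1000; z=W[...,2]
m=(abs(z-.1)<.004)&(dy>103)&(dy<240)&(abs(dx)<80); print(np.percentile(dy[m],[1,50,99]),m.sum())
m=(z>.155)&(abs(dx)<40)&(dy>0)&(dy<120)&(z<.22)
Q=np.c_[dx[m],dy[m],z[m]*1000,p[m]]
Q=Q[np.argsort(-Q[:,2])]
red=Q[:,3]>2*Q[:,4]
print("red",Q[red][:,:3].min(0),Q[red][:,:3].max(0),np.median(Q[red],0)); b=Q[~red&(Q[:,2]>190)]; print("bar",np.median(b,0),b.min(0),b.max(0))
print(manip.current_time())
E
```

```text
144.0 [-0.5 -0.5  0.1]
142.5 [0.3 0.4 0.3]
141.0 [0.1 0.4 0.1]
139.5 [ 0.5  0.5 -0.8]
138.0 [0.1 2.3 0.1]
136.5 [-0.4  6.8  1.9]
12.6917
[103.50032523 125.98071368 146.33547781] 612
red [ -9.12905176  80.50961698 155.38509804] [ 11.23638568  92.90599725 177.28959466] [  2.17192618  87.47038798 164.34375061 100.5         26.
  24.5       ]
bar [  0.52103548  41.5859835  201.20670117 101.          94.5
  97.5       ] [-21.0469647   38.08144911 190.3034228   54.          51.
  54.        ] [ 21.55889255  47.68385106 205.30069301 114.         108.
 111.        ]
14.0
```

```bash
python3 - <<'E'
from h import *
R=Rt(0,1,False)
manip.move_ptp(P(0,12,265),R)
manip.move_l(P(0,12,190),max_speed=.2); print(manip.current_time(),F().round(1))
manip.move_l(P(0,60,191),max_speed=.08); print(F().round(1))
manip.move_l(P(0,102,189),max_speed=.08); print(F().round(1))
manip.move_l(P(0,85,240),max_speed=.2)
manip.move_l(P(0,30,270),max_speed=.3)
manip.dwell(.3)
p,W=cloud("scene"); cv2.imwrite("pics/s2.png",cv2.resize(p[150:260,220:340],None,fx=5,fy=5)[:,:,::-1])
p2,W2=cloud("top"); cv2.imwrite("pics/t2.png",cv2.resize(p2[225:325,270:390],None,fx=5,fy=5)[:,:,::-1])
for n in ("scene","top"):
    print([D(r["at"]).round() for r in manip.look_for(n,"loop_bar")[:2]])
print(manip.current_time())
E
```

```text
15.3333 [-0.2 -0.7  0.8]
[ 0.3  0.4 -0.4]
[ 1.3 -0.7 -1.1]
[array([  1.,  67., 158.])]
[array([-14.,  49., 200.]), array([  28., -193.,   33.])]
18.0333
```

View pics/s2.png

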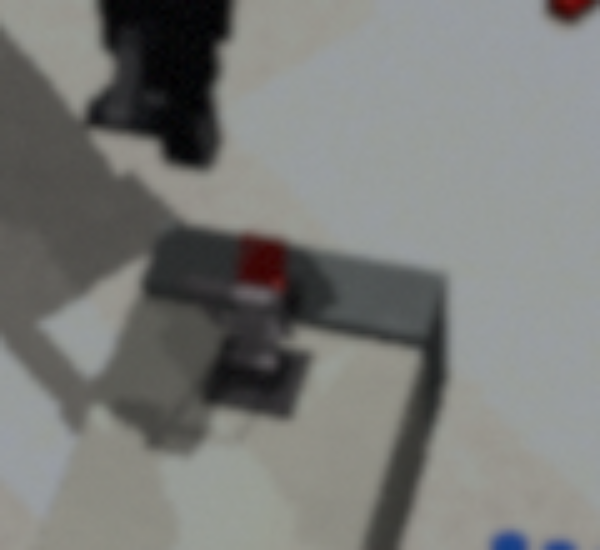

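```bash
python3 - <<'E'
from h import *
for c in ("scene","top"):
    p,W=cloud(c); q=W-O; dx=q@ex*1000; dy=q@ey*1000; z=W[...,2]*1000
    m=(z>108)&(z<225)&(abs(dx)<30)&(dy>0)&(dy<165)
    Q=np.c_[dx[m],dy[m],z[m],p[m]]
    H,_,_=np.histogram2d(Q[:,2],Q[:,1],bins=[np.arange(105,226,8),np.arange(0,166,8)])
    print(c); print(H[::-1].astype(int))
E
```

```text
scene
[[ 0  0  0  0  0  0  0  0  0  0  0  0  0  0  0  0  0  0  0  0]
 [ 0  0  0  0  0  0  0  0  0  0  0  0  0  0  0  0  0  0  0  0]
 [ 0  0  0  0  3 30  0  0  0  0  0  0  0  0  0  0  0  0  0  0]
 [ 0  0  0  0  8 25  0  0  0  0  0  0  0  0  0  0  0  0  0  0]
 [ 0  0  0  0  0  1  1  0  0  0  0  0  0  0  0  0  0  0  0  0]
 [ 0  0  0  0  0  2  2  0  0  0  0  0  0  0  0  0  0  0  0  0]
 [ 0  0  0  0  0  0  4  0  0  0  3 24  5  0  0  0  0  0  0  0]
 [ 0  0  0  0  0  0  5  1  0  0 17 13  1  0  0  0  0  0  0  0]
 [ 0  0  0  0  0  0  0  5  0  0 29  3  0  0  0  0  0  0  0  0]
 [ 0  0  0  0  0  0  0  4  0  2  7  0  0  0  0  0  0  0  0  0]
 [ 0  0  0  0  0  0  0  2 29 13  0  0  0  0  0  0  0  0  0  0]
 [ 0  0  0  0  0  0  0  2 19  2  0  0  0  0  0  0  0  0  0  0]
 [ 0  0  0  0  0  0  2 11 24  0  0  0  0  0  0  0  0  0  0  0]
 [ 0  0  0  0  0  0  2 26 12  0  0  0  0  7  7  0  0  0  0  0]
 [ 0  0  0  0  0  0  3  3  2  0  0  0  0  7  0  0  0  0  0  0]]
top
[[ 0  0  0  0  0  0  0  0  0  0  0  0  0  0  0  0  0  0  0  0]
 [ 0  0  0  0  0  0  0  0  0  0  0  0  0  0  0  0  0  0  0  0]
 [ 0  0  0  0  0  7  1  0  0  0  0  0  0  0  0  0  0  0  0  0]
 [ 0  0  0  0  0 11  3  0  0  0  0  0  0  0  0  0  0  0  0  0]
 [ 0  0  0  0  0  0  3  0  0  0  0  0  0  0  0  0  0  0  0  0]
 [ 0  0  0  0  0  0  3  0  0  0  0  0  0  0  0  0  0  0  0  0]
 [ 0  0  0  0  0  0  0  3  0  0  0  2  0  0  0  0  0  0  0  0]
 [ 0  0  0  0  0  0  0  3  1  0  2  5  0  0  0  0  0  0  0  0]
 [ 0  0  0  0  0  0  0  1  0  0 10  2  0  0  0  0  0  0  0  0]
 [ 0  0  0  0  0  0  0  0  3  5  6  0  0  0  0  0  0  0  0  0]
 [ 0  0  0  0  0  0  0  0  8 10  2  0  0  0  0  0  0  0  0  0]
 [ 0  0  0  0  0  0  0  0 10  7  0  0  0  0  0  0  0  0  0  0]
 [ 0  0  0  0  0  0  0  2  2  1  0  0  0  0  0  0  0  0  0  0]
 [ 0  0  0  0  0  0  0  3  1  0  0  0  0  0  0  0  0  0  0  0]
 [ 0  0  0  0  0  3  1  3  1  0  0  0  0  0  0  1  3  1  0  0]]
```

View pics/t2.png

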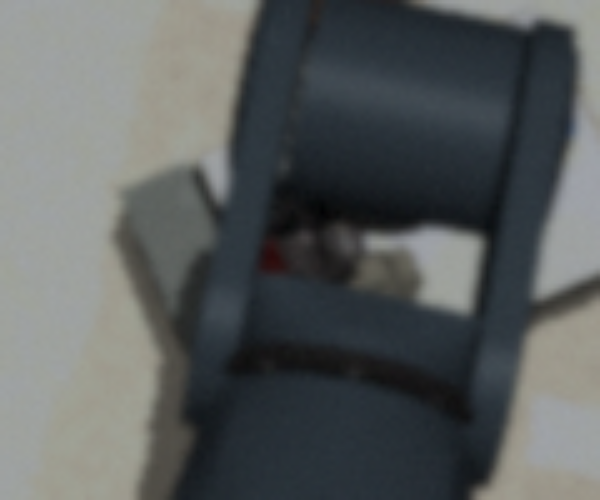

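```bash
python3 - <<'E'
from h import *
print(manip.current_grip_width(),D(manip.current_ee_pos()),manip.current_tcp_rot().round(2).tolist())
manip.move_l(P(0,8,265),max_speed=.3)
manip.move_l(P(0,8,186),max_speed=.2)
manip.move_l(P(0,55,188),max_speed=.08); print(D(manip.current_ee_pos()),F().round(1))
p,W=cloud("scene"); cv2.imwrite("pics/s3.png",cv2.resize(p[150:260,220:340],None,fx=5,fy=5)[:,:,::-1])
q=W-O; dx=q@ex*1000; dy=q@ey*1000; z=W[...,2]*1000
m=(z>108)&(z<260)&(abs(dx)<30)&(dy>0)&(dy<165)
H,_,_=np.histogram2d(z[m],dy[m],bins=[np.arange(105,260,8),np.arange(0,166,8)])
print(H[::-1].astype(int)); print(manip.current_time())
E
```

```text
-0.001733408897433183 [1.83061026e-03 3.01037543e+01 2.69997445e+02] [[0.92, 0.39, 0.0], [0.39, -0.92, 0.0], [0.0, 0.0, -1.0]]
[1.34607682e-01 5.49519525e+01 1.88094241e+02] [ 0.2 -0.5 -0.2]
[[ 0  0  0  0  0  4  5  3  0  0  0  0  0  0  0  0  0  0  0  0]
 [ 0  0  0  0  0 10  9  4  0  0  0  0  0  0  0  0  0  0  0  0]
 [ 0  0  0  0  0 15  6  3  0  0  0  0  0  0  0  0  0  0  0  0]
 [ 0  0  0  0  0  0  5  1  0  0  0  0  0  0  0  0  0  0  0  0]
 [ 0  0  0  0  0  0  0  0  0  0  0  0  0  0  0  0  0  0  0  0]
 [ 0  0  0  0  0  0  0  0  0  0  0  0  0  0  0  0  0  0  0  0]
 [ 0  0  0  0 10 30  0  0  0  0  0  0  0  0  0  0  0  0  0  0]
 [ 0  0  0  0  2 25  0  0  0  0  0  0  0  0  0  0  0  0  0  0]
 [ 0  0  0  0  0  3  0  0  0  0  0  0  0  0  0  0  0  0  0  0]
 [ 0  0  0  0  0  0  3  0  0  0  0  0  0  0  0  0  0  0  0  0]
 [ 0  0  0  0  0  0  3  1  0  0  1 20  3  0  0  0  0  0  0  0]
 [ 0  0  0  0  0  0  5  1  0  0 14 16  0  0  0  0  0  0  0  0]
 [ 0  0  0  0  0  0  0  5  0  0 30  0  0  0  0  0  0  0  0  0]
 [ 0  0  0  0  0  0  0  4  0  2 10  0  0  0  0  0  0  0  0  0]
 [ 0  0  0  0  0  0  0  1 26 12  0  0  0  0  0  0  0  0  0  0]
 [ 0  0  0  0  0  0  0  4 22  2  0  0  0  0  0  0  0  0  0  0]
 [ 0  0  0  0  0  0  3  7 22  0  0  0  0  0  0  0  0  0  0  0]
 [ 0  0  0  0  0  0  2 27 15  0  0  0  0  9  5  0  0  0  0  0]
 [ 0  0  0  0  0  0  4  3  1  1  0  0  1  7  1  0  0  0  0  0]]
19.7167
```

View pics/s3.png

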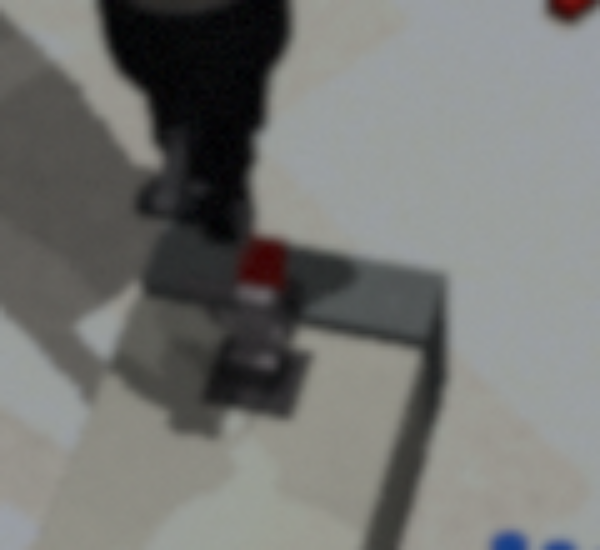

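```bash
python3 - <<'E'
from h import *
k=manip.get_calibration("scene")
def pr(X): c=k["R"]@X+k["t"]; u=k["camera_matrix"]@(c/c[2]); return ((u[:2]-[220,150])*5).round(), c[2].round(3)
for n,q in dict(tcp=(0,55,188),lip=(0,117,114),tip=(0,94,173),bar=(0,43,198),corner=(75,148,100)).items(): print(n,pr(P(*q)))
p,W=cloud("scene"); q=W-O; dx=q@ex*1000; dy=q@ey*1000; z=W[...,2]*1000
m=(z>180)&(z<290)&(abs(dx)<90)&(dy>0)&(dy<165)
H,_,_=np.histogram2d(z[m],dx[m],bins=[np.arange(180,290,8),np.arange(-90,91,10)])
print(H[::-1].astype(int))
p,W=cloud("wrist"); cv2.imwrite("pics/w3.png",p[:,:,::-1])
E
```

```text
tcp (array([234., 283.]), np.float64(1.032))
lip (array([284., 273.]), np.float64(1.127))
tip (array([261., 236.]), np.float64(1.066))
bar (array([225., 290.]), np.float64(1.018))
corner (array([445., 269.]), np.float64(1.145))
[[ 0  0  0  0  0  0  0  0  7 15 21  0  0  0  0  0  0  0]
 [ 0  0  0  0  0  0  0  0  2  3 19  0  0  0  0  0  0  0]
 [ 0  0  0  0  0  0  0  0  0  0  6  0  0  0  0  0  0  0]
 [ 0  0  0  0  0  0  0  0  0  3  6  0  0  0  0  0  0  0]
 [ 0  0  0  0  0  0  0  0  3  9 10  0  0  0  0  0  0  0]
 [ 0  0  0  0  0  0  0  0  4 11  5  0  0  0  0  0  0  0]
 [ 0  0  0  0  0  0  0  0  4  5  4  0  0  0  0  0  0  0]
 [ 0  0  0  0  0  0  0  0  0  2  0  0  0  0  0  0  0  0]
 [ 0  0  0  0  0  0  0  0  0  0  0  0  0  0  0  0  0  0]
 [ 0  0  0  0  0  0  0  1  0  1  1  0  0  0  0  0  0  0]
 [ 0  0  0  0  0  0  2 13 15 14 15  4  0  0  0  0  0  0]
 [ 0  0  0  0  0  0  0  1  0  0  1  0  0  0  0  0  0  0]
 [ 0  0  0  0  0  0  0  1  0  0  1  1  0  0  0  0  0  0]]
```

View pics/w3.png

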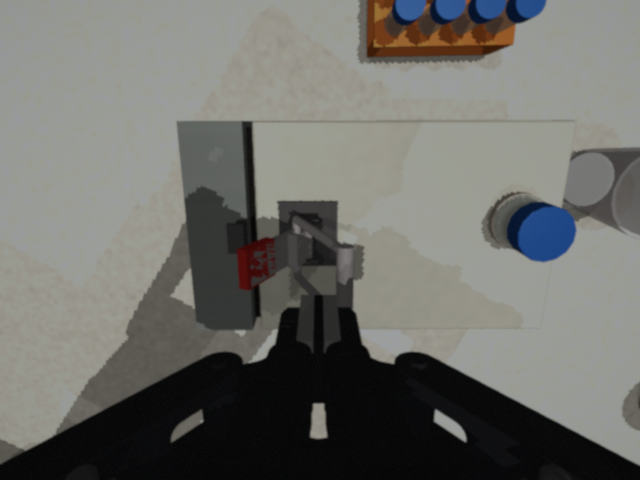

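```bash
python3 - <<'E'
from h import *
p,W=cloud("wrist"); k=manip.get_calibration("wrist")
c=k["R"]@manip.current_ee_pos()+k["t"]; u=k["camera_matrix"]@(c/c[2]); print("tcp px",u[:2],c[2], "cam",D(-k["R"].T@k["t"]))
for v in range(230,420,12): print(v,[ (D(W[v,uu]).round().tolist() if np.isfinite(W[v,uu,0]) else None) for uu in (300,320,340)])
print("bar",[D(W[v,345]).round().tolist() for v in (250,260,270,280)])
E
```

```text
tcp px [318.11027547 279.14993843] 0.19290007170524426 cam [ 72.02092036  54.79394486 367.73303013]
230 [[11.0, 66.0, 136.0], [19.0, 54.0, 169.0], [1.0, 39.0, 100.0]]
242 [[4.0, 65.0, 139.0], [-7.0, 53.0, 102.0], [-7.0, 39.0, 100.0]]
254 [[-4.0, 66.0, 138.0], [-15.0, 53.0, 104.0], [17.0, 45.0, 201.0]]
266 [[-12.0, 66.0, 137.0], [-25.0, 53.0, 100.0], [12.0, 45.0, 202.0]]
278 [[-17.0, 66.0, 143.0], [-34.0, 53.0, 101.0], [6.0, 45.0, 201.0]]
290 [[-44.0, 68.0, 99.0], [-44.0, 53.0, 99.0], [-0.0, 45.0, 200.0]]
302 [[-53.0, 68.0, 100.0], [11.0, 54.0, 237.0], [-5.0, 45.0, 202.0]]
314 [[10.0, 61.0, 245.0], [11.0, 54.0, 246.0], [6.0, 47.0, 237.0]]
326 [[11.0, 60.0, 254.0], [10.0, 54.0, 253.0], [6.0, 47.0, 245.0]]
338 [[10.0, 60.0, 260.0], [10.0, 54.0, 261.0], [10.0, 48.0, 261.0]]
350 [[11.0, 60.0, 269.0], [8.0, 54.0, 263.0], [13.0, 49.0, 271.0]]
362 [[11.0, 60.0, 275.0], [3.0, 54.0, 263.0], [11.0, 49.0, 274.0]]
374 [[11.0, 59.0, 281.0], [-1.0, 54.0, 262.0], [12.0, 49.0, 281.0]]
386 [[16.0, 59.0, 292.0], [-5.0, 54.0, 263.0], [16.0, 50.0, 291.0]]
398 [[14.0, 59.0, 293.0], [-10.0, 54.0, 263.0], [16.0, 50.0, 296.0]]
410 [[12.0, 59.0, 295.0], [-229.0, 53.0, 1.0], [15.0, 50.0, 299.0]]
bar [[19.0, 43.0, 202.0], [14.0, 43.0, 201.0], [10.0, 43.0, 202.0], [5.0, 43.0, 202.0]]
```

```bash
cat >> h.py <<'E'
L=42  # real fingertip is this far behind the reported TCP
def T(x,y,z): return P(x,y,z-L)  # vertical tool, tip position
def hist(c="scene",top=260):
    p,W=cloud(c); q=W-O; dx=q@ex*1000; dy=q@ey*1000; z=W[...,2]*1000
    m=(z>103)&(z<top)&(abs(dx)<30)&(dy>0)&(dy<165)
    H,_,_=np.histogram2d(z[m],dy[m],bins=[np.arange(103,top,6),np.arange(0,166,6)])
    print(" "*4,*[f"{v:3d}" for v in range(0,162,6)])
    for i in range(len(H))[::-1]: print(103+6*i,*[f"{int(v):3d}" if v else "  ." for v in H[i]])
    return p
E
python3 - <<'E'
from h import *
manip.move_l(T(0,14,225),max_speed=.3)
manip.move_l(T(0,14,189),max_speed=.2); print(F().round(1))
manip.move_l(T(0,60,191),max_speed=.08); print(F().round(1))
hist(); print(manip.current_time())
E
```

```text
[ 0.4 -1.3  1. ]
[-1.   0.3  0.4]
       0   6  12  18  24  30  36  42  48  54  60  66  72  78  84  90  96 102 108 114 120 126 132 138 144 150 156
253   .   .   2   2   2   .   .   9   2   1   3   1   1   .   .   .   .   .   .   .   .   .   .   .   .   .   .
247   .   .   .   4   1   1   .  10   .   .   1   .   .   .   .   1   .   .   .   .   .   .   .   .   .   .   .
241   .   .   .   1   1   2   2   7   1   .   .   1   .   .   .   3   .   .   .   .   .   .   .   .   .   .   .
235   .   .   .   .   2   3   3   9  11   .   .   1   1   1   2   2   .   .   .   .   .   .   .   .   .   .   .
229   .   .   .   .   .   .   .   3   5   1   1   5   1   .   .   .   .   .   .   .   .   .   .   .   .   .   .
223   .   .   .   .   .   .   .   .   2   .   .   2   .   .   .   .   .   .   .   .   .   .   .   .   .   .   .
217   .   .   .   .   .   .   .   .   1   2   1   2   .   .   .   .   .   .   .   .   .   .   .   .   .   .   .
211   .   .   .   .   .   .   .   1   2   4   3   .   .   .   .   .   .   .   .   .   .   .   .   .   .   .   .
205   .   .   .   .   .   .   .   1   2   3   1   .   5  
[... 1266 characters left out ...]
   .   .   .   .   .
133   .   .   .   .   .   .   .   .   .   .  10  20   5   .   .   .   .   .   .   .   .   .   .   .   .   .   .
127   .   .   .   .   .   .   .   .   .   .   2   4   .   .   .   .   .   .   .   .   .   .   .   .   .   .   .
121   .   .   .   .   .   .   .   .   .   4  18  12   .   .   .   .   .   .   .   .   .   .   .   .   .   .   .
115   .   .   .   .   .   .   .   .   .  10  18   7   .   .   .   .   .   .   2   .   .   .   .   .   .   .   .
109   .   .   .   .   .   .   .   .   2   2   3   2   .   .   .   .   .   5   2   1   .   .   .   .   .   .   .
103   3   3   6   2   6   1   3  18  19  19  22   5   5   3   .   1   .   5   3   1   1   1   .   2   .   .   .
21.2667
```

```bash
python3 - <<'E'
from h import *
manip.move_l(T(0,104,189),max_speed=.1); print(F().round(1))
manip.move_l(T(0,92,230),max_speed=.2)
manip.move_l(T(0,155,240),max_speed=.3)
p=hist(top=190); p2,W=cloud("wrist"); cv2.imwrite("pics/w4.png",p2[:,:,::-1]); print(manip.current_time())
E
```

```text
[ 0.3  0.8 -0. ]
       0   6  12  18  24  30  36  42  48  54  60  66  72  78  84  90  96 102 108 114 120 126 132 138 144 150 156
181   .   .   .   .   .   .   .   .   .   .   .   .   .   .   .   .   .   .   .   .   .   .   .   .   .   .   .
175   .   .   .   .   .   .   .   .   .   .   .   .   .   .   .   2   .   .   .   .   .   .   .   .   .   .   .
169   .   .   .   .   .   .   .   .   .   .   .   .   .   .   4  21   3   .   .   .   .   .   .   .   .   .   .
163   .   .   .   .   .   .   .   .   .   .   .   .   .   2  21   6   1   .   .   .   .   .   .   .   .   .   .
157   .   .   .   .   .   .   .   .   .   .   .   .   .   8  12   1   .   .   .   .   .   .   .   .   .   .   .
151   .   .   .   .   .   .   .   .   .   .   .   .   .  18   4   .   .   .   .   .   .   .   .   .   .   .   .
145   .   .   .   .   .   .   .   .   .   .   .   .   4  15   .   .   .   .   .   .   .   .   .   .   .   .   .
139   .   .   .   .   .   .   .   .   .   .   .  14  14   5   .   .   .   .   .   .   .   .   .   .   .   .   .
133   .   .   .   .   .   .   .   .   .   .  15  22  13   .   .   .   .   .   .   .   .   .   .   .   .   .   .
127   .   .   .   .   .   .   .   .   .   .   .   3   1   5   4   .   .   .   .   .   .   .   .   .   .   .   .
121   .   .   .   .   .   .   .   .   .   3  11  14   .   .   3   5   4   .   .   .   .   .   .   .   .   .   .
115   .   .   .   .   .   .   .   .   .  14  22   8   .   .   .   .   .   5   4   .   .   .   .   .   .   .   .
109   .   .   .   .   .   .   .   .   .   4   4   2   .   .   .   .   .   6   8   6   2   3   .   .   .   .   .
103   1   3   1   6   2   3   5  25  21  25  16   5   4   6   .   2   .   6   2   1   6  19   2   5   .   .   .
22.6917
```

View pics/w4.png

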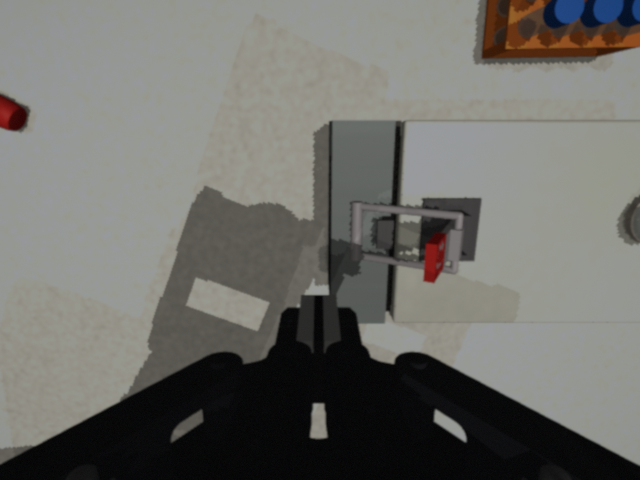

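```bash
cat >> h.py <<'E'
def lev(deg,r=51,dz=0):
    t=np.radians(deg); return T(0,64-r*np.cos(t)+6*np.sin(t)+9,116+r*np.sin(t)+6*np.cos(t)+dz)
E
python3 - <<'E'
from h import *
manip.move_l(T(0,126,200),max_speed=.3)
manip.move_l(T(0,122,160),max_speed=.2); print(F().round(1))
manip.move_l(lev(90),max_speed=.1); print(90,F().round(1))
for d in (75,62): manip.move_l(lev(d),max_speed=.08); print(d,F().round(1))
p=hist(top=190); p2,W=cloud("wrist"); cv2.imwrite("pics/w5.png",p2[:,:,::-1]); print(manip.current_time())
E
```

```text
[0.3 0.1 0.5]
90 [-0.   1.  -0.5]
75 [ 0.2  0.4 -0.2]
62 [ 0.6 -0.8 -0.1]
       0   6  12  18  24  30  36  42  48  54  60  66  72  78  84  90  96 102 108 114 120 126 132 138 144 150 156
181   .   .   .   .   .   .   1   3   3   3   .   .   .   .   .   .   .   .   .   .   .   .   .   .   .   .   .
175   .   .   .   .   .   8   7   5   2   1   .   .   .   .   .   .   .   .   .   .   .   .   .   .   .   .   .
169   .   .   .   .   .   9   7   5   4   1   2   .   .   .   .   .   .   .   .   .   .   .   .   .   .   .   .
163   .   .   .   .   .   2   2   1   4   2   .   .   .   .   .   .   .   .   .   .   .   .   .   .   .   .   .
157   .   .   .   .   .   .   1   2   2   .   .   .   .   .   .   .   .   .   .   .   .   .   .   .   .   .   .
151   .   .   .   .   .   .   1   3   1   .   .   .   .   .   .   .   .   .   .   .   .   .   .   .   .   .   .
145   .   .   .   .   .   .   .   2   1   .   .   .   .   .   .   .   .   .   .   .   .   .   .   .   .   .   .
139   .   .   .   .   .   .   .   .   4   .   .   .   .   .   .   .   .   .   .   .   .   .   .   .   .   .   .
133   .   .   .   .   .   .   .  10  20   1   .   .   .   .   .   .   .   .   .   .   .   .   .   .   .   .   .
127   .   .   .   .   .   .   .   1  12   7   3   1   .   .   .   .   .   .   .   .   .   .   .   .   .   .   .
121   .   .   .   .   .   .   .   .   .   .   1   4   2   1   .   .   .   .   .   .   .   .   .   .   .   .   .
115   .   .   .   .   .   .   .   .   .   3   1   2   .   2   3   1   1   8   4   .   .   .   .   .   .   .   .
109   .   .   .   .   .   .   .   .   .   3   .   .   .   .   .   2   4  10  14   2   .   .   .   .   .   .   .
103   4   5   1   1   2   4   7  28  20  22  13   6   7   3   2   .   3   7  10   2   1   1   1   1   .   .   .
24.65
```

View pics/w5.png

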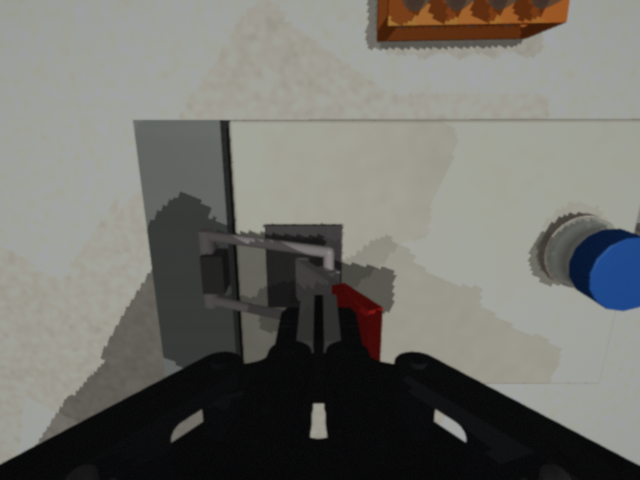

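```bash
python3 - <<'E'
from h import *
for d in (50,40,32,25,18,11,5,0): manip.move_l(lev(d),max_speed=.06); print(d,F().round(1))
for dz in (-1,-2,-3,-4,-5,-6):
    manip.move_l(lev(0,dz=dz),max_speed=.03); f=np.mean([F() for _ in range(3)],0); print(dz,f.round(1))
    if f[2]>9: break
print(manip.current_time())
manip.move_l(lev(0,dz=60),max_speed=.15)
manip.move_l(T(0,-5,260),max_speed=.3); manip.dwell(.3)
p=hist(top=190); p2,W=cloud("wrist"); cv2.imwrite("pics/w6.png",p2[:,:,::-1])
p,W=cloud("scene"); q=(W-O); dx=q@ex*1000; dy=q@ey*1000; z=W[...,2]
m=(abs(z-.1)<.004)&(dy>103)&(dy<240)&(abs(dx)<80); print(np.percentile(dy[m],[1,50,99]))
print(manip.current_time())
E
```

```text
50 [-0.1 -0.1  0.8]
40 [-0.3  0.6  0. ]
32 [ 1.1 -0.1  1.2]
25 [0.1 0.7 0.6]
18 [-0.3  0.1 -0. ]
11 [0.5 0.3 0.7]
5 [0.1 0.  1.2]
0 [-12.6  11.9  50.4]
-1 [-16.8  14.7  61.1]
27.0667
       0   6  12  18  24  30  36  42  48  54  60  66  72  78  84  90  96 102 108 114 120 126 132 138 144 150 156
181   .   .   .   .   .   .   .   .   .   .   .   .   .   .   .   .   .   .   .   .   .   .   .   .   .   .   .
175   .   .   .   .   .   .   .   .   .   .   .   .   .   .   .   .   .   .   .   .   .   .   .   .   .   .   .
169   .   .   .   .   .   .   .   .   .   .   .   .   .   .   .   .   .   .   .   .   .   .   .   .   .   .   .
163   .   .   .   .   .   .   .   .   .   .   .   .   .   .   .   .   .   .   .   .   .   .   .   .   .   .   .
157   .   .   .   .   .   .   .   .   .   .   .   .   .   .   .   .   .   .   .   .   .   .   .   .   .   .   .
151   .   .   .   .   .   .   .   .   .   .   .   .   .   .   .   .   .   .   .   .   .   .   .   .   .   .   .
145   .   .   .   .   .   .   .   .   .   .   .   .   .   .   .   .   .   .   .   .   .   .   .   .   .   .   .
139   .   .   .   .   .   .   .   .   .   .   .   .   .   .   .   .   .   .   .   .   .   .   .   .   .   .   .
133   .   .   .   .   .   .   .   .   .   .   .   .   .   .   .   .   .   .   .   .   .   .   .   .   .   .   .
127   .   .   .   .   .   .   .   .   .   .   .   .   .   .   .   .   .   .   .   .   .   .   .   .   .   .   .
121  14  19  13  14   8   6   8   3   5  10  10   3   .   .   .   .   .   .   .   .   .   .   .   .   .   .   .
115   7   5   6   7   6  14  15  16  18  18  12   4   .   .   .   .   4   5   5   .   .   .   .   .   .   .   .
109   .   .   .   .   .   .   7   7   4   9   7   7   7   7   8   7  12  12  15   .   .   .   .   .   .   .   .
103   2   2   .   2   .   .   3   4   4  10   6   .   9  11   3   4   9  15   8   5   2   2   5   .   .   .   .
[103.57062014 125.82567968 143.05715676]
28.5
```

View pics/w6.png

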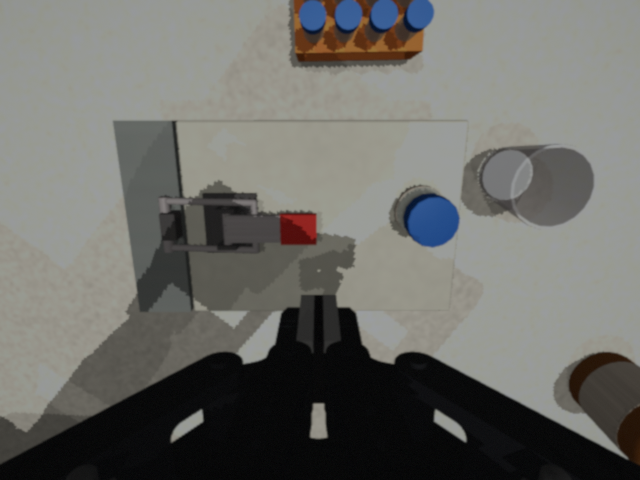

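The lever lies flat and holds, with the loop's wires running to the keeper at about (170,225). The drawer is drawn in about 3 mm from the seal, the jar is in place, and the gripper is clear.

```bash
python3 - <<'E'
from bench import manip
print(manip.sign_off())
E
```

```text
the job is handed in; nothing more can be done
None
```

The drawer is pushed in to its seal, the loop is hooked behind the keeper and the lever lies flat and holds, all in the order asked; I handed the job in at about 28.5 s, though the fingertips pressed the closed lever with about 60 N vertically (65 N in all) before I stopped, under the 120 N wrist limit.

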